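Return the drilled setting block to its slot and check it with the gauge

ROBOT

A 6-joint arm with a two-finger parallel gripper is mounted at the origin on the work surface; the furniture and walls round the work are solid. World frame = base frame: x ahead of the robot, y to its left, z up, the work surface at z = 0. Lengths are in mm, angles in degrees, forces in N, time in s.
With the tool pointing down it reaches from about 300 to 1000 mm from the base axis. Payload 5.1 kg.
Tool frame: the origin (TCP) lies on the mounting face of the last link; the fingertips stand 190 mm ahead of it and the grasp point (between the pads) lies 171 mm ahead of it (ctrl.tcp_to_grasp is the distance from the TCP to the grasp point, in mm); z points along the fingers, y is the line along which they close (so a half turn about z gives the same grasp; the last joint's range is limited). The gripper opens to 95 mm and grips with 3 to 60 N. Pads are 20 mm wide; open, the fingers measure 119 mm over their backs; the gripper's body (75 mm by 180 mm) begins 59 mm behind the grasp point.
Start: joints at [-69.133, 7.093, 94.555, -0, 78.352, -4.733], TCP at [280.821, -586.196, 404.756] pointing down, gripper open.
Joint ranges: [-149.61, 149.61], [-58.7, 133.49], [1.44, 155.28], [-77.14, 257.14], [18.33, 153.61], [-166.67, 166.67]. Speed limits (degrees/s): [147.25, 147.25, 180, 180, 180, 180].

INTERFACE

Orientations are given as a 3x3 rotation matrix whose columns are the frame's x, y, z axes.
In Python, from rig import readout, vision, ctrl gives the robot as it stands. The module is installed in compiled form; this text tells all that it offers.
- The arm moves only by the tool drive_tool, never from a script. Its argument "rows" is a list of rows, each a list of 3 entries, a list of its own where there are three numbers: the shift along the tool's x, y, z in mm, then the turn, a rotation vector about the tool's x, y, z in degrees, then the opening, from 0 (shut) to 1 (fully open). In form: [[[x, y, z], [rx, ry, rz], hand], ...]. A call has 1 to 5 rows; each row shifts and turns the commanded pose from where the row before left it, along the tool's axes as they then stand; what a row does not reach is not made up. A row lasts 1/8 s, in which the tool goes at most 62.5 mm and 10.7 degrees, less where a joint would pass 70% of its speed; a pose out of reach is approached as far as the arm can. A call is refused whole if a number of a shift passes 62.5 or a number of a turn 10.7, either way. A call with a gripper value outside its range is refused whole. The fingers move at their own pace and stop on an object; "grip_force" is the grip in N (left out, the last holds). Time passes only in rows, so rows that do not move let the fingers close. It gives the time, the measured TCP pose, the force, the opening and the grip force at its end, in the units of the state.
- readout.observe(): the state, without advancing time (a new reading comes with each control period).
- vision.get_image(name): name is "scene" or "top" or "wrist"; returns a dict with "img" (480x640x3 uint8, blue, green, red), "z_map" (480x640 float32, mm along the optical axis (not along the pixel's ray), 0 where there is no reading), "mtx" (3x3 intrinsics, pixels), "world_to_cam" (4x4, takes a point from world to camera coordinates). Camera axes: x right, y down, z forward; pixel columns grow to the right and rows downward; lengths in mm; the calibration is good to about 2 mm. A picture is of the moment at which its call begins.
- ctrl.close_job(): hands the job in; it is judged then, once.
The state is a dict: "clock": time; "joint_positions": joint angles; "joint_vel": joint speeds; "effort": joint torques, N m; "eef_pos": TCP position; "orientation": TCP orientation; "wrist_force": force on the tool from outside, world axes, zero at the start; "torque": the same for the moment, N m; "gripper_width": finger opening in mm; "grasp_force": force on a finger pad.
Only numpy, scipy, OpenCV 4.12 (cv2) and the standard library are available. Lean on these libraries where they do the work, as an engineer would, in place of code of your own. Each camera call takes 0.05 s, during which the arm holds its last target. There are 200 camera calls.

TASK

Slide the drilled steel setting block along the table, without lifting it, into its own slot of the three-slot rack (the slot whose tag shows the block's pattern of six holes) until it is fully home against the back stop. Then press down the knob of that slot's sprung gauge until its foot rests on the block, hold it there for about a second, and let it spring back up. Leave the block home and everything else where it is.

Things in the scene. Friction and masses are not known exactly. Their poses are not given: they have to be found in the camera images.
- hole_block_mid (a point): Centre of the loose drilled setting block (0.5 to 0.95 kg): ground steel, 76 mm long, 51 mm wide, 25 mm high, lying flat, its face of 2 x 3 round holes upward; the point is 12.5 mm above the table. x = along its 76 mm (either end may go first), y = along its 51 mm, z = up. When home it stands 16 mm out past the slot's straight walls.
- slot_holes: The block's own slot: a grey stall, open at front, top and bottom (the block slides in on the table), tag of 2 x 3 black dots. Origin: on the table at the front of its back stop, on its centre line; x = the way the block goes in, z up. 55 mm wide inside; walls 4 mm thick, 21 mm high, reach to x = -0.060, then a flared mouth to x = -0.073 (63 mm inside, 74 mm outside).
- rack: Aluminium strip behind three stalls of the same form, which stand side by side 80 mm apart in any order; the other tags show a black ring and a black bar. Origin: on the table, at the middle stall's back stop; axes as the slot's. Each stall has a gauge bridge over its rear 34 mm, underside 46 mm, top 51 mm above the table; its tilted white tag behind reaches 93 mm high.
- slot_holes_home (a point): Where the block's centre is when it is fully home in its slot, lengthwise: on the slot's centre line, 38 mm in front of the back stop, 12.5 mm above the table; axes as the slot's.
- gauge_holes_knob (a point): Centre of the top of the black press knob (25 mm diameter, 9 mm thick) of the gauge on the block's slot; 85 mm above the table when up, 18 mm in front of the back stop. The sprung foot (20 mm disc) is below it, its underside 46 mm lower than this point.
- gauge_holes (a joint): Travel of that gauge's foot, m: 0 = up (sprung), grows as the knob is pressed down, 0.024 at the end of its travel. The foot meets the block's top at about 0.014. The spring takes 2 to 4 N.
- thin_bar: Bystander: thin steel parallel, 100 mm long (its y), 10 mm wide, 26 mm high, standing in the slot with the bar tag, to be left there. Origin: centre of its underside.
- ring_gauge: Bystander: black ring, 45 mm diameter, 16 mm high, lying on the table to the right. Origin: centre of its underside.
- tape: Bystander: roll of brown tape, 100 mm diameter, 24 mm high, lying on the table to the left. Origin: centre of its underside.

How it is judged (in metres and radians):
On the way, in this order (a step that is already met when the one before it is completed fails the run):
1. the block is fully home in its own slot, gauge still up (x of hole_block_mid in the frame of slot_holes_home between -0.0035 and 0.003 m and y of hole_block_mid in the frame of slot_holes_home between -0.005 and 0.005 m and angle between the x axis of hole_block_mid and the x axis of slot_holes, either way round below 0.09 rad and height (world z) of hole_block_mid below 0.0155 m and value of joint gauge_holes below 0.004 m), for 0.3 s.
2. the gauge foot is held down on the seated block (x of hole_block_mid in the frame of slot_holes_home between -0.0035 and 0.003 m and y of hole_block_mid in the frame of slot_holes_home between -0.005 and 0.005 m and angle between the x axis of hole_block_mid and the x axis of slot_holes, either way round below 0.09 rad and height (world z) of hole_block_mid below 0.0155 m and value of joint gauge_holes between 0.0128 and 0.0165 m), for 0.5 s.
At the end, for the whole second after the job is handed in: The drilled block lies flat in its own slot, its centre within about 3 mm of home along the slot and 5 mm across, its length within 0.09 rad of the slot's axis, and the gauge has sprung back up (travel under 3 mm) (x of hole_block_mid in the frame of slot_holes_home between -0.0035 and 0.003 m and y of hole_block_mid in the frame of slot_holes_home between -0.005 and 0.005 m and angle between the x axis of hole_block_mid and the x axis of slot_holes, either way round below 0.09 rad and height (world z) of hole_block_mid below 0.0155 m and value of joint gauge_holes below 0.003 m and velocity of joint gauge_holes below 0.01 m/s); the robot touches nothing.
It fails at once if the block is lifted more than 12 mm off the table or tipped (height (world z) of hole_block_mid above 0.0245 m or angle between hole_block_mid's own z axis and vertical above 0.4 rad).
It fails at once if a bystander (thin bar, ring, tape roll) is moved more than 15 mm (distance of any of thin_bar, ring_gauge, tape from where it was at the start of the episode above 0.015 m).
It also fails if it takes over 64 s, if anything falls off the work surface, if the arm or the gripper's body presses on something with over 40 N, if the wrist force passes 120 N, or if a joint passes its speed limit or range.

## Working session

There is one attempt and no reset: what is moved stays moved. The work goes in short steps, Python scripts to look and compute and a tool call to move; the robot and the scene stay as the last step left them, time stands still between calls to the robot, and variables do not carry over. Pictures are saved under pics/ and viewed, at most 10 in all, crops included, and the job is handed in when it is done.

Besides the shell and the picture viewer there is one more tool, called after "Emit:" as name(argument=value, ...), one argument or row to a line, values as JSON. drive_tool: Moves the arm, as the interface text tells. Its arguments: {"type":"object","properties":{"rows":{"type":"array","items":{"type":"array"}},"grip_force":{"type":"number"}},"required":["rows"]}

```bash
mkdir -p pics; python3 - <<'E'
from rig import readout, vision, ctrl
import cv2,numpy as np
s=readout.observe();print(s)
for n in("top","scene"):
    d=vision.get_image(n);cv2.imwrite(f"pics/{n}0.png",d["img"]);np.savez(f"{n}0.npz",**d);print(n,d["mtx"],d["world_to_cam"])
E
```

```text
{'clock': 0.0, 'joint_positions': array([-6.91321071e+01,  7.13402884e+00,  9.46328941e+01, -3.33938314e-04,
        7.83507474e+01, -4.73267275e+00]), 'joint_vel': array([ 0.01645977, -0.01068393, -0.01844596,  0.0408122 ,  0.06278967,
        0.02531775]), 'effort': array([-1.42342800e-03, -4.17611790e+01, -3.59932172e+01,  7.75138848e-02,
        4.92962252e-02, -1.69042087e-04]), 'eef_pos': array([ 280.74787215, -585.97451572,  403.49287559]), 'orientation': array([[ 9.01827810e-01,  4.32094964e-01, -7.36903330e-04],
       [ 4.32095562e-01, -9.01825787e-01,  1.91698383e-03],
       [ 1.63760636e-04, -2.04720199e-03, -9.99997891e-01]]), 'wrist_force': array([-0.22839663, -1.08124216,  0.32050185]), 'torque': array([-0.02931881,  0.04388017,  0.02018093]), 'grasp_force': 0.0, 'gripper_width': 95.44693115701328}
top [[498.78129541   0.         324.67916216]
 [  0.         498.78129541 240.89126804]
 [  0.           0.           1.        ]] [[-2.00613176e-02 -9.99793177e-01  3.33871463e-03 -2.13719624e+01]
 [-9.79507393e-01  1.89846848e-02 -2.00511470e-01  5.71010405e+02]
 [ 2.00406615e-01 -7.29281993e-03 -9.79685666e-01  1.01237989e+03]
 [ 0.00000000e+00  0.00000000e+00  0.00000000e+00  1.00000000e+00]]
scene [[547.82256457   0.         319.01904431]
 [  0.         547.82256457 242.47728168]
 [  0.           0.           1.        ]] [[-5.57523070e-01 -8.29952635e-01  1.86185454e-02  3.02747266e+02]
 [-3.52943676e-01  2.16671927e-01 -9.10210985e-01  2.74641524e+02]
 [ 7.51397890e-01 -5.14034921e-01 -4.13726132e-01  8.01466309e+02]
 [ 0.00000000e+00  0.00000000e+00  0.00000000e+00  1.00000000e+00]]
```

View pics/top0.png

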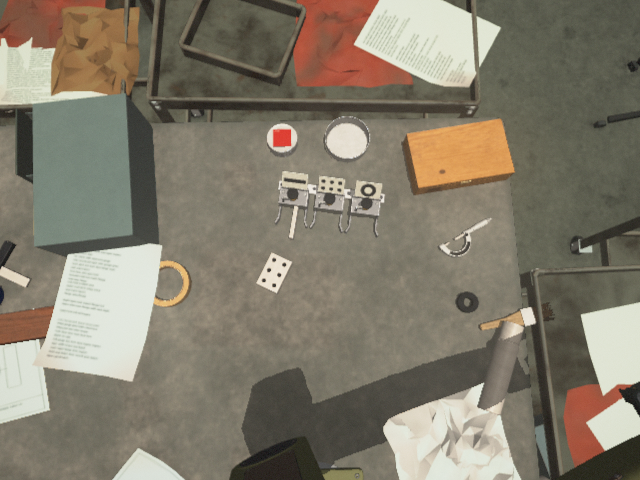

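View pics/scene0.png

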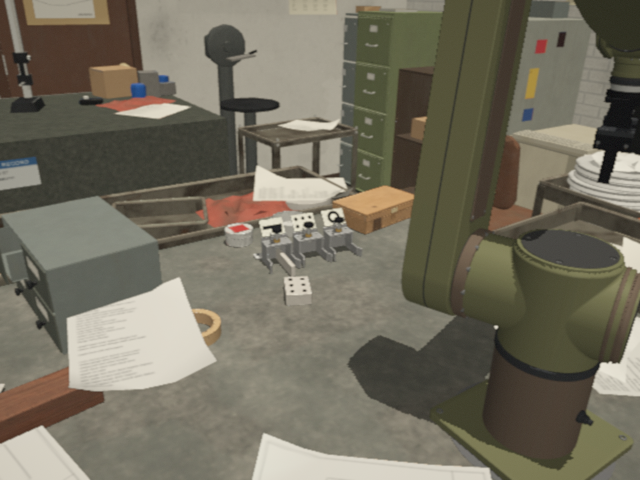

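The top view shows the block at about (274,272). The holes slot is the middle stall, with its tag at (330,185). The bar stall with the bar is on the left, the ring stall on the right, tape at (172,284) and the ring at (467,302). Next I measure the block and stalls.

```bash
cat > h.py <<'E'
import numpy as np,cv2
def ray(d,uv,z):
    "world xy of pixels on plane of height z"
    K,T=d["mtx"],d["world_to_cam"];R,t=T[:3,:3],T[:3,3]
    uv=np.atleast_2d(uv).astype(float)
    r=(np.linalg.inv(K)@np.c_[uv,np.ones(len(uv))].T).T@R
    c=-R.T@t
    return (c+r*((z-c[2])/r[:,2])[:,None])[:,:2]
def proj(d,P):
    P=np.atleast_2d(P).astype(float);T=d["world_to_cam"];p=(P@T[:3,:3].T+T[:3,3])@d["mtx"].T
    return p[:,:2]/p[:,2:]
def block(d,roi,thr=170):
    "largest bright blob in roi (x0,y0,x1,y1) -> rect on z=25"
    g=cv2.cvtColor(d["img"],cv2.COLOR_BGR2GRAY);m=np.zeros_like(g);x0,y0,x1,y1=roi
    m[y0:y1,x0:x1]=(g[y0:y1,x0:x1]>thr)*255
    c=max(cv2.findContours(m,cv2.RETR_EXTERNAL,cv2.CHAIN_APPROX_NONE)[0],key=cv2.contourArea)
    w=ray(d,c[:,0],25.)
    return cv2.minAreaRect(w.astype(np.float32))
E
python3 - <<'E'
from h import *
d=dict(np.load("top0.npz"))
print(block(d,(240,240,310,310)),block(d,(240,240,310,310),140))
K,T=d["mtx"],d["world_to_cam"]
# heights map: points in rack region
v,u=np.mgrid[165:245,270:390];z=d["z_map"][165:245,270:390]
p=np.linalg.inv(K)@np.c_[u.ravel(),v.ravel(),np.ones(u.size)].T*z.ravel()
w=(p.T-T[:3,3])@T[:3,:3]
g=cv2.cvtColor(d["img"],cv2.COLOR_BGR2GRAY)[165:245,270:390].ravel()
k=(g<70)&(w[:,2]>78)&(w[:,2]<92)
for l,h in((270,310),(310,349),(349,390)):
    q=w[k&(u.ravel()>=l)&(u.ravel()<h)];print(len(q),np.median(q,0),q.min(0),q.max(0))
k=d["img"][165:315,240:390];cv2.imwrite("pics/c1.png",cv2.resize(k,(600,600),interpolation=cv2.INTER_CUBIC))
E
```

```text
((509.566650390625, 79.85743713378906), (50.564727783203125, 76.73843383789062), 63.667781829833984) ((509.2408447265625, 79.47725677490234), (51.53523254394531, 77.75650024414062), 63.66775894165039)
74 [671.0298353   35.13644581  83.56527209] [659.49708352  24.47985695  78.61253839] [701.49686169  44.04013612  87.68950069]
51 [660.96488689 -43.42090263  82.98048657] [648.48818171 -69.91879811  78.36284484] [698.53881209 -31.46425344  87.17696287]
79 [ 650.40870809 -123.52511875   83.08226647] [ 636.26437581 -140.79405912   78.39731769] [ 685.99268547 -113.4501993    87.37447324]
```

View pics/c1.png

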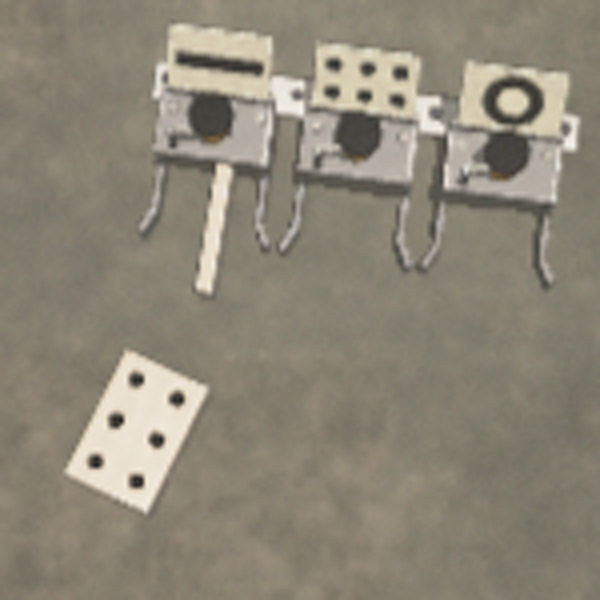

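```bash
python3 - <<'E'
from h import *
d=dict(np.load("top0.npz"))
g=cv2.cvtColor(d["img"],cv2.COLOR_BGR2GRAY)
big=cv2.resize(g,None,fx=4,fy=4,interpolation=cv2.INTER_CUBIC)
P=[]
for cx,cy in((210,117),(358,135),(505,153)):
    X,Y=960+cx,660+cy
    m=np.zeros_like(big);cv2.circle(m,(X,Y),26,255,-1)
    m=((big<85)&(m>0)).astype(np.uint8)
    c=max(cv2.findContours(m,cv2.RETR_EXTERNAL,cv2.CHAIN_APPROX_NONE)[0],key=cv2.contourArea)
    (a,b),r=cv2.minEnclosingCircle(c);print(a-960,b-660,r)
    P.append(ray(d,((a-1.5)/4,(b-1.5)/4),83.)[0])
P=np.array(P);print(P,np.linalg.norm(np.diff(P,axis=0),axis=1))
v=P[0]-P[2];print("slot ang",np.degrees(np.arctan2(-v[0],v[1])))
# wall points on z=21: middle stall, straight parts
f=lambda L:ray(d,[((960+x-1.5)/4,(660+y-1.5)/4) for x,y in L],21.)
print(f([(302,190),(298,222),(406,202),(403,235),(283,250),(412,267)]))
print("bar",ray(d,[((960+x-1.5)/4,(660+y-1.5)/4) for x,y in((205,292),(224,167))],26.))
E
```

```text
211.5 114.5 24.789209365844727
358.025390625 133.822021484375 24.87332534790039
506.93896484375 153.5191650390625 24.579919815063477
[[ 670.49907929   34.18241605]
 [ 658.29129176  -43.80135165]
 [ 645.89536555 -122.77372954]] [78.9335043 79.9393236]
slot ang -8.908920704053152
[[644.41738932 -12.75871773]
 [625.95180981 -10.21887702]
 [636.34172218 -71.00617652]
 [617.33674954 -68.82022222]
 [610.0184524   -1.59040728]
 [598.90301189 -73.35401919]]
bar [[585.82521216  41.79346603]
 [657.24287595  30.68317908]]
```

Emit:
drive_tool(
  rows=[
    [[39.7,-43.6,7],[0,0,0],1],
    [[39.7,-43.6,7],[0,0,0],1],
    [[39.7,-43.6,7],[0,0,0],1],
    [[39.7,-43.6,7],[0,0,0],1],
    [[39.7,-43.6,7],[0,0,0],1],
  ],
)

```text
clock: 0.72
eef_pos: [365.7, -301.9, 369.1]
orientation: [[0.902, 0.432, -0.0], [0.432, -0.902, 0.0], [0.0, -0.0, -1.0]]
wrist_force: [0.7, 0.8, 0.5]
gripper_width: 95.1
grasp_force: 0.0
```

Emit:
drive_tool(
  rows=[
    [[39.7,-43.6,7],[0,0,0],1],
    [[39.7,-43.6,7],[0,0,0],1],
    [[39.7,-43.6,7],[0,0,0],1],
    [[39.7,-43.6,7],[0,0,0],1],
    [[39.7,-43.6,7],[0,0,0],1],
  ],
)

```text
clock: 1.35
eef_pos: [450.4, -19.5, 334.4]
orientation: [[0.902, 0.432, 0.0], [0.432, -0.902, -0.0], [0.0, 0.0, -1.0]]
wrist_force: [0.6, -0.4, -0.3]
gripper_width: 95.0
grasp_force: 0.0
```

Emit:
drive_tool(
  rows=[
    [[39.7,-43.6,7],[0,0,0],1],
    [[39.7,-43.6,7],[0,0,0],1],
    [[0,0,0],[0,0,10.4],1],
    [[0,0,0],[0,0,10.4],1],
    [[0,0,0],[0,0,10.4],1],
  ],
)

```text
clock: 1.98
eef_pos: [484.2, 91.9, 320.2]
orientation: [[0.995, -0.103, -0.001], [-0.103, -0.995, -0.0], [-0.001, 0.0, -1.0]]
wrist_force: [-0.1, -0.2, 0.1]
gripper_width: 95.1
grasp_force: 0.0
```

Emit:
drive_tool(
  rows=[
    [[0,0,0],[0,0,10.4],1],
    [[0,0,0],[0,0,10.3],1],
    [[0,0,0],[0,0,0],1],
    [[0,0,0],[0,0,0],1],
  ],
)

```text
clock: 2.48
eef_pos: [484.3, 91.5, 320.5]
orientation: [[0.898, -0.441, -0.0], [-0.441, -0.898, -0.0], [-0.0, 0.0, -1.0]]
wrist_force: [-1.0, -0.6, -0.2]
gripper_width: 94.9
grasp_force: 0.0
```

```bash
python3 - <<'E'
from rig import readout, vision
from h import *
s=readout.observe();print(s["clock"],s["eef_pos"],s["orientation"],s["joint_positions"],s["wrist_force"])
d=vision.get_image("wrist");cv2.imwrite("pics/w1.png",d["img"]);np.savez("w1.npz",**d)
print(np.linalg.inv(d["world_to_cam"])[:3])
E
```

```text
2.475 [484.28664672  91.4712681  320.52676052] [[ 8.97581433e-01 -4.40848487e-01 -4.27167539e-04]
 [-4.40848534e-01 -8.97581512e-01 -1.66282051e-05]
 [-3.76087167e-04  2.03241351e-04 -9.99999909e-01]] [ 4.45215974e+00 -9.24993537e+00  1.19004200e+02  1.00930479e-03
  7.02702102e+01  1.20609852e+02] [-1.00621487 -0.56109224 -0.20932385]
[[-4.41043186e-01 -8.72359740e-01 -2.10877672e-01  5.42787047e+02]
 [-8.97485858e-01  4.28750484e-01  1.03402892e-01  6.29097858e+01]
 [ 2.09383859e-04  2.34864869e-01 -9.72028009e-01  2.99875414e+02]]
```

View pics/w1.png

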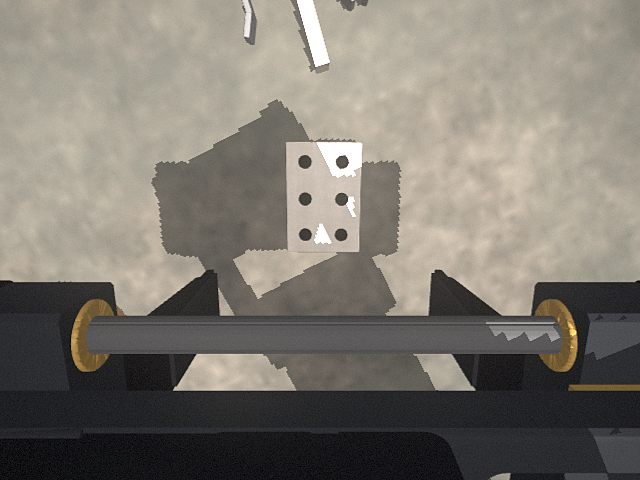

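The wrist view shows the block upright at (287–362, 142–252), between the fingers and slightly ahead of them. It looks aligned with the tool.

```bash
python3 - <<'E'
from h import *
d=dict(np.load("w1.npz"))
hole=[(305,162),(342,162),(305,199),(342,199),(305,235),(341,235)]
w=ray(d,hole,25.);print(w.mean(0))
v=w[0]-w[4]+w[1]-w[5];print("ang",np.degrees(np.arctan2(v[1],v[0])))
w=ray(d,[(287,142),(362,142),(287,251),(360,252)],25.);print(w.mean(0),np.linalg.norm(w[0]-w[1]),np.linalg.norm(w[0]-w[2]))
R=np.array([[.8976,-.4408],[-.4408,-.8976]]);print("tool frame",R.T@(w.mean(0)-[484.29,91.47]))
E
```

```text
[510.04931073  79.2775334 ]
ang -26.579490280114403
[510.27025751  78.66359389] 49.839630654583466 74.96751130076585
tool frame [28.96494295  0.04293262]
```

Emit:
drive_tool(
  rows=[
    [[1,0,55],[0,0,0],1],
    [[0,0,45],[0,0,0],1],
    [[0,0,20],[0,0,0],1],
    [[0,0,6.5],[0,0,0],1],
    [[0,0,0],[0,0,0],1],
  ],
)

```text
clock: 3.15
eef_pos: [485.5, 91.1, 194.6]
orientation: [[0.897, -0.443, 0.0], [-0.443, -0.897, 0.0], [0.0, -0.0, -1.0]]
wrist_force: [-0.7, -0.2, 0.4]
gripper_width: 94.9
grasp_force: 0.0
```

Emit:
drive_tool(
  rows=[
    [[0,0,0],[0,0,0],0.4],
    [[0,0,0],[0,0,0],0.4],
    [[0,0,0],[0,0,0],0.4],
    [[0,0,0],[0,0,0],0.4],
    [[0,0,0],[0,0,0],0.4],
  ],
  grip_force=25,
)

```text
clock: 3.78
eef_pos: [485.3, 91.1, 194.3]
orientation: [[0.896, -0.443, 0.0], [-0.443, -0.896, 0.0], [0.0, -0.0, -1.0]]
wrist_force: [-0.0, 0.2, 1.4]
gripper_width: 50.4
grasp_force: 19.6
```

Emit:
drive_tool(
  rows=[
    [[0,0,0],[0,0,-6],0.4],
    [[0,0,0],[0,0,-6],0.4],
    [[0,0,0],[0,0,-5.8],0.4],
    [[0,10,0],[0,0,0],0.4],
    [[3,15,0],[0,0,0],0.4],
  ],
)

```text
clock: 4.4
eef_pos: [484.4, 65.7, 194.4]
orientation: [[0.989, -0.149, -0.0], [-0.149, -0.989, 0.001], [-0.0, -0.001, -1.0]]
wrist_force: [0.9, 2.7, 1.4]
gripper_width: 50.8
grasp_force: 25.0
```

Emit:
drive_tool(
  rows=[
    [[8,25,0],[0,0,0],0.4],
    [[10,25,0],[0,0,0],0.4],
    [[10,20,0],[0,0,0],0.4],
    [[4,13,0],[0,0,0],0.4],
    [[0,0,0],[0,0,0],0.4],
  ],
)

```text
clock: 5.03
eef_pos: [504.0, -22.4, 194.4]
orientation: [[0.989, -0.15, 0.0], [-0.15, -0.989, -0.002], [0.001, 0.002, -1.0]]
wrist_force: [1.0, -3.2, 0.2]
gripper_width: 50.9
grasp_force: 25.0
```

```bash
python3 - <<'E'
from rig import readout, vision
from h import *
s=readout.observe();print(s["clock"],s["eef_pos"],s["orientation"],s["wrist_force"],s["gripper_width"])
d=vision.get_image("wrist");cv2.imwrite("pics/w2.png",d["img"]);np.savez("w2.npz",**d)
E
```

```text
5.025 [504.01211083 -22.37489505 194.38071338] [[ 9.88754067e-01 -1.49550095e-01  4.05100398e-04]
 [-1.49548948e-01 -9.88752128e-01 -2.08372067e-03]
 [ 7.12164505e-04  1.99970495e-03 -9.99997747e-01]] [ 0.9954368  -3.16376619  0.2425645 ] 50.90230386410584
```

View pics/w2.png

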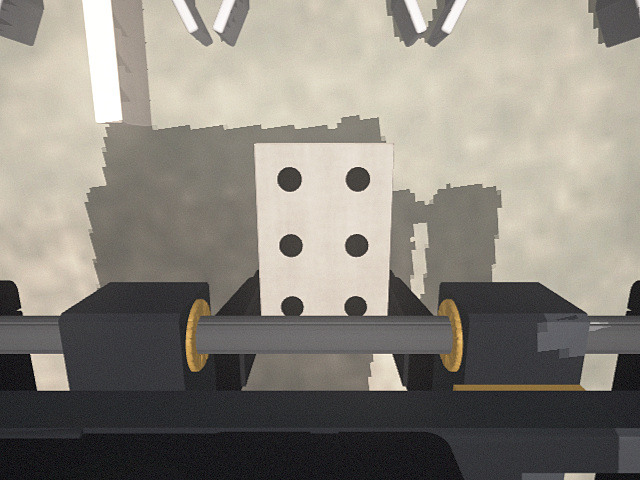

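The block sits squarely in the fingers with its front edge at v≈143. The mouth tips of the middle slot show at about (217,36) and (422,32). I'll detect them precisely.

```bash
python3 - <<'E'
from h import *
d=dict(np.load("w2.npz"));g=cv2.cvtColor(d["img"],cv2.COLOR_BGR2GRAY)
for n,(a,b) in dict(barR=(165,212),L=(213,255),R=(385,427),ringL=(428,470)).items():
    m=(g[:50,a:b]>190);v,u=np.nonzero(m)
    for r in (2,10,20,28):
        k=u[v==r]
        if len(k): print(n,r,k.min()+a,k.max()+a,g[r,a:b].max(), ray(d,[(k.min()+a,r),(k.max()+a,r)],21.).round(1).tolist())
    k=v.argmax() if len(v) else 0; print(n,"tip",u[k]+a,v[k],ray(d,(u[k]+a,v[k]),21.))
h=ray(d,[(289,179),(358,179),(291,245),(357,245)],25.);print(h, "mid",h.mean(0))
e=ray(d,[(255,143),(393,143)],25.);print("front",e)
bar=ray(d,[(84,0),(114,0),(95,122),(122,122)],26.);print("bar",bar)
print("z",d["z_map"][5:40:8,213:255:4].round())
E
```

```text
barR 2 165 209 247 [[623.6, 14.4], [621.3, -0.5]]
barR 10 165 211 248 [[621.1, 15.0], [618.8, -0.7]]
barR 20 165 211 248 [[618.1, 15.7], [615.7, 0.0]]
barR 28 165 211 249 [[615.6, 16.3], [613.3, 0.6]]
barR tip 165 49 [[609.09840661  17.93904308]]
L 2 213 254 250 [[621.1, -1.9], [619.0, -15.7]]
L 10 213 254 250 [[618.7, -1.3], [616.6, -15.3]]
L 20 213 253 252 [[615.6, -0.7], [613.6, -14.3]]
L 28 213 254 252 [[613.2, -0.1], [611.0, -14.2]]
L tip 213 49 [[606.58568258   1.30460261]]
R 2 385 426 249 [[612.3, -60.1], [610.2, -74.0]]
R 10 385 426 251 [[609.9, -59.8], [607.8, -73.7]]
R 20 385 426 251 [[606.8, -59.4], [604.6, -73.4]]
R 28 385 425 252 [[604.3, -59.1], [602.2, -72.9]]
R tip 385 49 [[597.57201307 -58.36663359]]
ringL 2 428 469 247 [[610.1, -74.6], [608.0, -88.5]]
ringL 10 428 469 248 [[607.7, -74.4], [605.6, -88.4]]
ringL 20 428 469 250 [[604.5, -74.1], [602.4, -88.2]]
ringL 28 442 469 251 [[601.3, -78.7], [599.9, -88.0]]
ringL tip 428 49 [[595.31621253 -73.30021939]]
[[558.30094627 -17.74859249]
 [554.49854085 -42.81327341]
 [533.55396453 -14.25934591]
 [529.76379907 -39.18290675]] mid [544.02931268 -28.50102964]
front [[572.79389217  -7.83698218]
 [565.35298009 -56.94716021]]
bar [[626.31919691  39.14745337]
 [624.84243177  29.35679574]
 [588.29438772  46.44535318]
 [586.86944588  37.03407498]]
z [[156. 157. 138. 138. 138. 139. 142. 146. 150. 156. 159.]
 [158. 159. 139. 138. 139. 142. 145. 149. 154. 159. 159.]
 [158. 141. 139. 139. 142. 146. 149. 153. 158. 160. 159.]
 [141. 139. 141. 142. 146. 149. 154. 160. 159. 160. 160.]
 [159. 160. 149. 146. 149. 153. 158. 160. 161. 160. 160.]]
```

```bash
python3 - <<'E'
from h import *
d=dict(np.load("w2.npz"));T=d["world_to_cam"];K=d["mtx"]
v,u=np.mgrid[0:130,0:640];z=d["z_map"][:130]
p=np.linalg.inv(K)@np.c_[u.ravel(),v.ravel(),np.ones(u.size)].T*z.ravel()
w=((p.T-T[:3,3])@T[:3,:3]).reshape(130,640,3)
for r in (1,6,11,16,21,26,31,34,37):
    k=np.nonzero((w[r,:,2]>19)&(z[r]>0))[0];k=k[(k>150)&(k<600)]
    runs=np.split(k,np.nonzero(np.diff(k)>1)[0]+1)
    print(r,[(int(q[0]),int(q[-1]),ray(d,[(q[0],r),(q[-1],r)],21.).round(1).tolist()) for q in runs if len(q)])
print(np.median(w[60:120,200:400,2]))
E
```

```text
1 [(173, 185, [[623.4, 11.6], [622.8, 7.5]]), (223, 234, [[620.9, -5.3], [620.3, -9.0]]), (403, 404, [[611.7, -66.2], [611.7, -66.5]]), (406, 409, [[611.6, -67.2], [611.4, -68.2]]), (411, 416, [[611.3, -68.9], [611.0, -70.6]]), (454, 466, [[609.1, -83.5], [608.5, -87.5]])]
6 [(175, 187, [[621.8, 11.3], [621.2, 7.2]]), (221, 223, [[619.5, -4.3], [619.4, -5.0]]), (225, 233, [[619.3, -5.7], [618.9, -8.4]]), (406, 418, [[610.0, -67.1], [609.4, -71.1]]), (452, 464, [[607.7, -82.7], [607.1, -86.7]])]
11 [(178, 190, [[620.2, 10.6], [619.6, 6.5]]), (219, 232, [[618.1, -3.3], [617.4, -7.7]]), (408, 420, [[608.4, -67.6], [607.8, -71.7]]), (449, 461, [[606.3, -81.5], [605.7, -85.6]])]
16 [(180, 192, [[618.6, 10.3], [617.9, 6.2]]), (217, 228, [[616.6, -2.3], [616.1, -6.0]]), (410, 422, [[606.7, -68.1], [606.1, -72.2]]), (447, 449, [[604.8, -80.7], [604.7, -81.4]]), (451, 459, [[604.6, -82.1], [604.2, -84.8]])]
21 [(183, 195, [[616.9, 9.6], [616.3, 5.5]]), (215, 216, [[615.2, -1.3], [615.2, -1.6]]), (218, 226, [[615.1, -2.3], [614.7, -5.0]]), (228, 228, [[614.5, -5.7], [614.5, -5.7]]), (412, 413, [[605.1, -68.6], [605.0, -69.0]]), (415, 423, [[604.9, -69.7], [604.5, -72.4]]), (444, 456, [[603.4, -79.6], [602.8, -83.7]])]
26 [(186, 198, [[615.2, 9.0], [614.6, 4.9]]), (213, 225, [[613.8, -0.3], [613.2, -4.4]]), (415, 425, [[603.3, -69.5], [602.8, -72.9]]), (442, 453, [[601.9, -78.8], [601.4, -82.5]])]
31 [(188, 188, [[613.5, 8.7], [613.5, 8.7]]), (190, 196, [[613.4, 8.0], [613.1, 5.9]]), (215, 224, [[612.1, -0.6], [611.7, -3.7]]), (415, 424, [[601.8, -69.3], [601.3, -72.4]]), (442, 451, [[600.3, -78.6], [599.9, -81.7]])]
34 [(192, 192, [[612.4, 7.5], [612.4, 7.5]]), (223, 223, [[610.8, -3.2], [610.8, -3.2]]), (417, 418, [[600.7, -69.9], [600.6, -70.3]]), (447, 447, [[599.1, -80.3], [599.1, -80.3]])]
37 []
-0.9580380263797384
```

```bash
python3 - <<'E'
from h import *
d=dict(np.load("w2.npz"))
c=ray(d,[(319.4,16)],21.)[0]; tip=ray(d,[(319.4,33)],21.)[0]
a=np.radians(-8.6);e=np.array([np.cos(a),np.sin(a)]);n=np.array([-e[1],e[0]])
b=ray(d,[(323.75,179),(324,245),(324,143)],25.)
print("slot tip",tip,"lateral of block pts vs slot (left +):",(b-c)@n,"front to tip",(tip-b[2])@e)
t=np.array([504.01,-22.37]);print("tool lateral",(t-c)@n, "tool->front",(b[2]-t)@e,"tool->tip",(tip-t)@e)
k=np.array([658.3,-43.8]);print("knob lateral",(k-c)@n,"knob from tip",(k-tip)@e)
E
```

```text
slot tip [606.08595829 -36.37853018] lateral of block pts vs slot (left +): [-1.47516814 -1.56319238 -1.56898977] front to tip 37.192481561747826
tool lateral -1.39775918916761 tool->front 65.83054392434477 tool->tip 103.02302548609259
knob lateral 0.4849997049249963 knob from tip 52.7367389556486
```

Emit:
drive_tool(
  rows=[
    [[10,-1.5,0],[0,0,0],0.4],
    [[15,0,0],[0,0,0],0.4],
    [[12,0,0],[0,0,0],0.4],
    [[8,0,0],[0,0,0],0.4],
    [[5,0,0],[0,0,0],0.4],
  ],
)

```text
clock: 5.7
eef_pos: [553.2, -26.2, 194.2]
orientation: [[0.989, -0.147, -0.004], [-0.147, -0.989, 0.0], [-0.004, 0.0, -1.0]]
wrist_force: [-6.6, 0.6, 7.5]
gripper_width: 50.6
grasp_force: 25.0
```

Emit:
drive_tool(
  rows=[
    [[6,0,0],[0,0,0],0.4],
    [[6,0,0],[0,0,0],0.4],
    [[6,0,0],[0,0,0],0.4],
    [[6,0,0],[0,0,0],0.4],
    [[6,0,0],[0,0,0],0.4],
  ],
)

```text
clock: 6.32
eef_pos: [581.7, -30.9, 192.1]
orientation: [[0.989, -0.147, -0.006], [-0.147, -0.989, -0.0], [-0.005, 0.001, -1.0]]
wrist_force: [-3.1, -1.6, -5.0]
gripper_width: 50.4
grasp_force: 25.0
```

Emit:
drive_tool(
  rows=[
    [[0,0,0],[0,0,0],0.7],
    [[0,0,0],[0,0,0],0.7],
    [[0,0,0],[0,0,0],0.7],
    [[-12,0,0],[0,0,0],0.7],
    [[-14,0,0],[0,0,0],0.7],
  ],
)

```text
clock: 6.95
eef_pos: [556.6, -27.3, 194.2]
orientation: [[0.989, -0.148, -0.0], [-0.148, -0.989, 0.0], [-0.0, -0.0, -1.0]]
wrist_force: [-0.6, -0.2, -0.3]
gripper_width: 66.3
grasp_force: 0.0
```

Emit:
drive_tool(
  rows=[
    [[-8,0,0],[0,0,0],0.7],
    [[0,0,0],[0,0,0],0],
    [[0,0,0],[0,0,0],0],
    [[0,0,0],[0,0,0],0],
    [[0,0,0],[0,0,0],0],
  ],
)

```text
clock: 7.58
eef_pos: [549.9, -26.3, 194.4]
orientation: [[0.989, -0.148, -0.0], [-0.148, -0.989, -0.0], [-0.0, 0.0, -1.0]]
wrist_force: [-0.8, -0.8, 1.9]
gripper_width: 46.9
grasp_force: 25.1
```

```bash
python3 - <<'E'
from rig import readout, vision
from h import *
s=readout.observe();print(s["clock"],s["eef_pos"],s["orientation"][:,0],s["wrist_force"],s["gripper_width"])
d=vision.get_image("wrist");cv2.imwrite("pics/w3.png",d["img"]);np.savez("w3.npz",**d)
E
```

```text
7.575 [549.86174649 -26.33645175 194.43888541] [ 9.89002117e-01 -1.47901256e-01 -1.78704910e-04] [-0.83449016 -0.76157331  1.86133329] 46.92446904831108
```

View pics/w3.png

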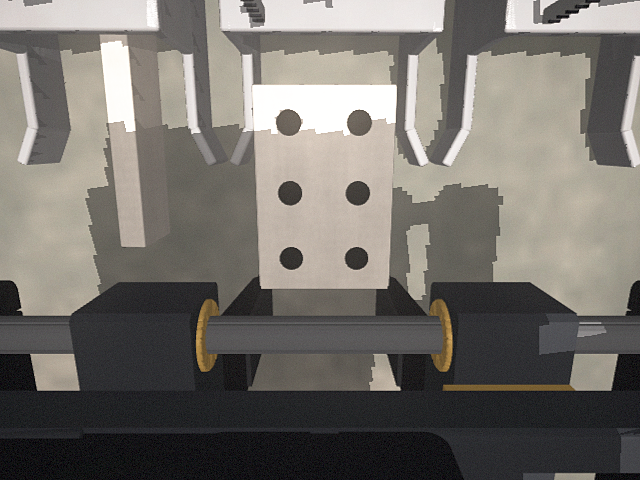

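```bash
python3 - <<'E'
from h import *
d=dict(np.load("w3.npz"))
t=np.array([549.86,-26.34]);a=np.radians(-8.6);R=np.array([[np.cos(a),np.sin(a)],[np.sin(a),-np.cos(a)]])
f=lambda p,z:(ray(d,p,z)-t)@R
print("block corners",f([(253,86),(396,86),(260,289),(388,289)],25.).round(1).tolist())
print("tips/walls",f([(235,163),(421,164),(252,60),(406,60)],21.).round(1).tolist())
print("bar end",f([(122,246),(146,246)],26.).round(1).tolist())
E
```

```text
block corners [[85.0, -25.1], [85.0, 24.8], [10.0, -25.3], [10.1, 24.9]]
tips/walls [[58.4, -33.6], [58.1, 36.0], [94.1, -25.8], [94.2, 28.6]]
bar end [[27.6, -76.9], [27.6, -67.8]]
```

Emit:
drive_tool(
  rows=[
    [[0,0,0],[0,0,0],0],
  ],
)

```text
clock: 7.75
eef_pos: [549.8, -26.3, 194.4]
orientation: [[0.989, -0.148, 0.0], [-0.148, -0.989, -0.0], [0.0, 0.0, -1.0]]
wrist_force: [-0.2, -0.2, 2.7]
gripper_width: 46.6
grasp_force: 25.1
```

Emit:
drive_tool(
  rows=[
    [[0,0,0],[0,0,0],0.7],
    [[0,0,0],[0,0,0],0.7],
    [[0,0,0],[0,0,0],0.7],
    [[0,0,0],[0,0,0],0.7],
    [[0,0,0],[0,0,0],0.7],
  ],
)

```text
clock: 8.38
eef_pos: [549.7, -26.3, 194.3]
orientation: [[0.989, -0.148, 0.0], [-0.148, -0.989, -0.0], [0.0, -0.0, -1.0]]
wrist_force: [-0.7, -0.8, -0.6]
gripper_width: 66.3
grasp_force: 0.0
```

Emit:
drive_tool(
  rows=[
    [[-6,0,0],[0,0,0],0.7],
    [[-6,0,0],[0,0,0],0.7],
    [[0,0,0],[0,0,0],0],
    [[0,0,0],[0,0,0],0],
    [[0,0,0],[0,0,0],0],
  ],
)

```text
clock: 9.0
eef_pos: [537.9, -24.5, 194.4]
orientation: [[0.989, -0.148, 0.0], [-0.148, -0.989, -0.0], [0.0, -0.0, -1.0]]
wrist_force: [-0.7, -0.4, 0.4]
gripper_width: 42.3
grasp_force: 0.0
```

Emit:
drive_tool(
  rows=[
    [[0,0,0],[0,0,0],0],
    [[0,0,0],[0,0,0],0],
    [[0,0,0],[0,0,0],0],
    [[0,0,0],[0,0,0],0],
    [[0,0,0],[0,0,0],0],
  ],
)

```text
clock: 9.62
eef_pos: [537.8, -24.5, 194.3]
orientation: [[0.989, -0.148, 0.0], [-0.148, -0.989, 0.0], [0.0, -0.0, -1.0]]
wrist_force: [0.4, 0.4, 0.5]
gripper_width: 0.2
grasp_force: 0.0
```

```bash
cat > m.py <<'E'
from rig import readout, vision
from h import *
s=readout.observe();print(s["clock"],s["eef_pos"],s["wrist_force"],s["gripper_width"])
d=vision.get_image("wrist")
t=s["eef_pos"][:2];a=np.radians(-8.6);R=np.array([[np.cos(a),np.sin(a)],[np.sin(a),-np.cos(a)]])
c,sz,an=block(d,(180,60,460,315),150)
q=(cv2.boxPoints((c,sz,an))-t)@R
print("box in tool frame",q.round(1).tolist(),sz)
np.savez("m.npz",**d);cv2.imwrite("pics/m.png",d["img"])
E
python3 m.py
```

```text
9.625 [537.78920106 -24.48184603 194.27389285] [0.37579768 0.37128988 0.49494267] 0.21814642519582697
box in tool frame [[58.0, 25.1], [93.4, 25.1], [93.3, -34.2], [57.9, -34.1]] (59.259273529052734, 35.461360931396484)
```

Emit:
drive_tool(
  rows=[
    [[5,1.4,0],[0,0,0],0],
    [[10,0,0],[0,0,0],0],
    [[10,0,0],[0,0,0],0],
    [[8,0,0],[0,0,0],0],
    [[6,0,0],[0,0,0],0],
  ],
)

```text
clock: 10.3
eef_pos: [576.6, -31.7, 194.1]
orientation: [[0.989, -0.148, -0.001], [-0.148, -0.989, 0.0], [-0.001, 0.0, -1.0]]
wrist_force: [-5.3, 1.1, 2.0]
gripper_width: 0.1
grasp_force: 2.3
```

Emit:
drive_tool(
  rows=[
    [[4,0,0],[0,0,0],0],
    [[3,0,0],[0,0,0],0],
    [[3,0,0],[0,0,0],0],
    [[2,0,0],[0,0,0],0],
    [[2,0,0],[0,0,0],0],
  ],
)

```text
clock: 10.92
eef_pos: [590.0, -33.7, 194.1]
orientation: [[0.989, -0.148, -0.0], [-0.148, -0.989, 0.0], [-0.0, -0.0, -1.0]]
wrist_force: [-3.6, 0.5, -1.0]
gripper_width: 0.5
grasp_force: 1.5
```

Emit:
drive_tool(
  rows=[
    [[1.5,0,0],[0,0,0],0],
    [[1,0,0],[0,0,0],0],
    [[0.5,0,0],[0,0,0],0],
  ],
)

```text
clock: 11.3
eef_pos: [592.5, -34.1, 194.1]
orientation: [[0.989, -0.148, -0.003], [-0.148, -0.989, 0.0], [-0.003, 0.0, -1.0]]
wrist_force: [-6.7, 0.7, 2.9]
gripper_width: 0.4
grasp_force: 3.6
```

```bash
python3 m.py
```

```text
11.3 [592.47524464 -34.06855774 194.07551678] [-6.67585924  0.70040145  2.93842706] 0.40503284573956916
box in tool frame [[11.3, 23.4], [50.2, 23.4], [50.3, -26.8], [11.4, -26.8]] (50.20418167114258, 38.88695526123047)
```

View pics/m.png

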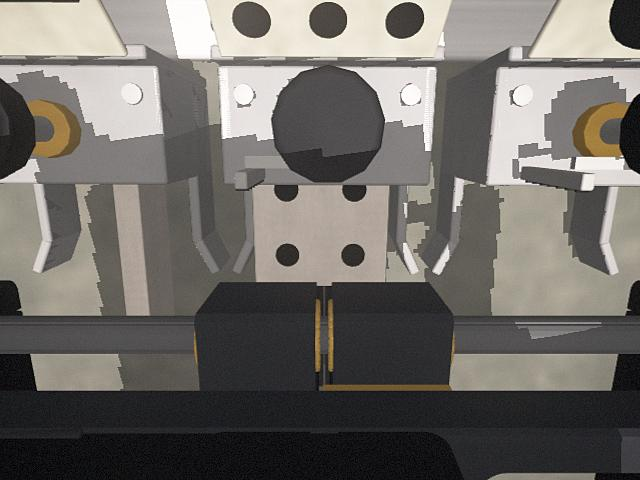

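The block is in the slot, with its rear edge near v≈282 and the wall tips at v≈272. The knob is at (328,122).

```bash
cat > n.py <<'E'
from h import *
d=dict(np.load("m.npz"));from rig import readout
t=readout.observe()["eef_pos"][:2];a=np.radians(-8.6);R=np.array([[np.cos(a),np.sin(a)],[np.sin(a),-np.cos(a)]])
f=lambda p,z:(ray(d,p,z)-t)@R
E
cat n.py > n1.py; cat >> n1.py <<'E'
print("holes",f([(287,255),(353,255),(285,189),(354,189)],25.).round(1).tolist())
print("tips",f([(238,271),(413,272),(208,271),(438,271)],21.).round(1).tolist())
print("knob",f([(328,122)],85.).round(1).tolist(), f([(272,122),(384,122),(328,66),(328,181)],85.).round(1).tolist())
E
python3 n1.py
python3 - <<'E'
from h import *
d=dict(np.load("w3.npz"))
w=ray(d,[(291,258),(357,258)],25.)  # rear hole to rear edge offset
r=ray(d,[(260,289),(388,289)],25.);print("rear hole to rear edge",np.linalg.norm(w.mean(0)-r.mean(0)))
E
```

```text
holes [[23.5, -14.4], [23.6, 10.9], [48.8, -14.6], [48.8, 10.8]]
tips [[15.8, -34.4], [15.5, 35.2], [15.8, -46.3], [15.9, 45.1]]
knob [[69.5, 0.5]] [[69.5, -11.3], [69.5, 12.3], [80.5, 0.5], [57.2, 0.6]]
rear hole to rear edge 12.642737082872873
```

Emit:
drive_tool(
  rows=[
    [[1,0,0],[0,0,0],0],
    [[0,0,0],[0,0,0],0],
  ],
)

```text
clock: 11.6
eef_pos: [592.9, -34.1, 194.1]
orientation: [[0.989, -0.148, -0.005], [-0.148, -0.989, 0.001], [-0.005, 0.0, -1.0]]
wrist_force: [-9.5, 0.5, 4.9]
gripper_width: 0.6
grasp_force: 4.9
```

Emit:
drive_tool(
  rows=[
    [[1,0,0],[0,0,0],0],
    [[0,0,0],[0,0,0],0],
  ],
)

```text
clock: 11.85
eef_pos: [593.4, -34.2, 194.1]
orientation: [[0.989, -0.148, -0.008], [-0.148, -0.989, 0.001], [-0.008, 0.0, -1.0]]
wrist_force: [-13.3, 1.2, 9.0]
gripper_width: 0.2
grasp_force: 6.7
```

Emit:
drive_tool(
  rows=[
    [[0.7,0,0],[0,0,0],0],
    [[0,0,0],[0,0,0],0],
  ],
)

```text
clock: 12.1
eef_pos: [593.7, -34.2, 194.1]
orientation: [[0.989, -0.148, -0.01], [-0.148, -0.989, 0.001], [-0.01, 0.0, -1.0]]
wrist_force: [-15.3, 0.5, 10.4]
gripper_width: 0.8
grasp_force: 7.9
```

Emit:
drive_tool(
  rows=[
    [[-3,0,0],[0,0,0],0],
    [[-10,0,0],[0,0,0],0],
    [[-12,0,0],[0,0,0],0],
    [[0,0,0],[0,0,0],0],
  ],
)

```text
clock: 12.6
eef_pos: [570.3, -30.7, 194.4]
orientation: [[0.989, -0.148, 0.001], [-0.148, -0.989, -0.0], [0.001, -0.0, -1.0]]
wrist_force: [-0.5, -0.2, 0.2]
gripper_width: 0.6
grasp_force: 0.0
```

```bash
python3 m.py
```

```text
12.6 [570.25203724 -30.69355749 194.40284813] [-0.48607524 -0.15765529  0.17506596] 0.5692725214221213
box in tool frame [[33.9, 40.3], [93.6, 40.2], [93.5, -41.3], [33.8, -41.2]] (81.5250244140625, 59.721527099609375)
```

View pics/m.png

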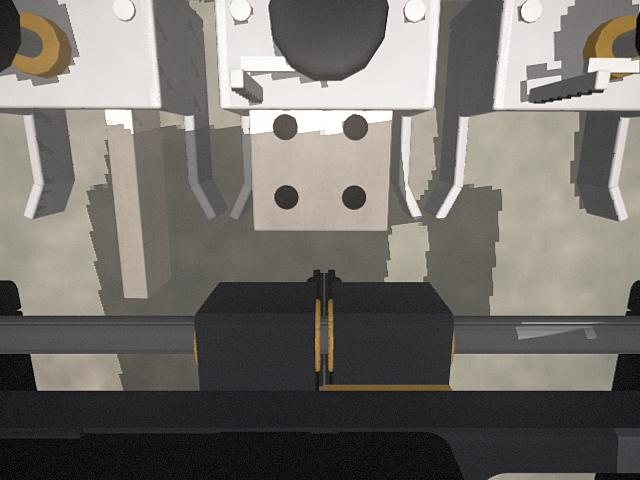

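The block's rear edge is at v≈230 and the wall tips are at v≈217. I'll work out the remaining gap.

```bash
cat n.py > n2.py; cat >> n2.py <<'E'
print("holes",f([(286,197),(354,197),(285,127),(355,127)],25.).round(1).tolist())
print("rear",f([(255,230),(387,230)],25.).round(1).tolist())
print("tips",f([(234,217),(418,217),(213,217),(435,217)],21.).round(1).tolist())
print("bridge front",f([(222,107),(433,108)],51.).round(1).tolist(),f([(222,107),(433,108)],46.).round(1).tolist())
print("knob near edge",f([(328,81)],85.).round(1),f([(269,15),(388,15)],85.).round(1).tolist())
T=d["world_to_cam"];K=d["mtx"]
z=d["z_map"]
def W(u,v):
    p=np.linalg.inv(K)@[u,v,1]*z[v,u];w=(p-T[:3,3])@T[:3,:3];return ((w[:2]-t)@R).round(1),w[2].round(1)
for v in (98,103,105,107,109): print("br",v,W(250,v))
for v in range(205,222,2): print(v,W(414,v),W(239,v))
for v in (220,226,228,230,232): print("rear",v,W(320,v))
E
python3 n2.py
```

```text
holes [[45.9, -14.4], [45.9, 10.8], [70.9, -14.3], [70.9, 10.7]]
rear [[33.3, -26.4], [33.4, 23.6]]
tips [[37.6, -35.0], [37.7, 36.0], [37.6, -43.1], [37.7, 42.5]]
bridge front [[75.4, -30.1], [75.2, 31.4]] [[75.8, -31.3], [75.6, 32.7]]
knob near edge [[77.6  0.4]] [[90.0, -11.4], [90.1, 12.4]]
br 98 (array([ 76.7, -19.9]), np.float64(61.8))
br 103 (array([ 76.6, -22. ]), np.float64(50.0))
br 105 (array([ 76.1, -22.1]), np.float64(50.0))
br 107 (array([ 75.5, -22.1]), np.float64(50.0))
br 109 (array([ 74.9, -22. ]), np.float64(50.8))
205 (array([42.4, 34.2]), np.float64(21.0)) (array([ 42.2, -33. ]), np.float64(20.5))
207 (array([41.5, 34.4]), np.float64(20.4)) (array([ 41.4, -33.1]), np.float64(20.3))
209 (array([40.8, 34.3]), np.float64(20.8)) (array([ 40.6, -33. ]), np.float64(20.5))
211 (array([40. , 34.5]), np.float64(20.4)) (array([ 39.9, -33. ]), np.float64(20.7))
213 (array([39.1, 34.6]), np.float64(20.2)) (array([ 39.1, -33. ]), np.float64(20.8))
215 (array([38.4, 34.5]), np.float64(20.8)) (array([ 37.9, -33.6]), np.float64(18.3))
217 (array([37.5, 34.7]), np.float64(19.9)) (array([ 37.2, -33.6]), np.float64(18.8))
219 (array([36.8, 34.6]), np.float64(20.3)) (array([ 32.7, -38. ]), np.float64(-1.8))
221 (array([32.2, 39.4]), np.float64(-0.3)) (array([ 31.9, -37.8]), np.float64(-0.8))
rear 220 (array([37.2, -1.8]), np.float64(24.8))
rear 226 (array([35.2, -1.8]), np.float64(26.2))
rear 228 (array([34.1, -1.8]), np.float64(24.7))
rear 230 (array([33.4, -1.8]), np.float64(25.1))
rear 232 (array([27.1, -2. ]), np.float64(-0.6))
```

Emit:
drive_tool(
  rows=[
    [[0,0,-30],[0,0,0],0],
    [[0,0,-50],[0,0,0],0],
    [[0,0,-30],[0,0,0],0],
    [[20,0.5,0],[0,0,0],0],
    [[40,0,0],[0,0,0],0],
  ],
)

```text
clock: 13.28
eef_pos: [630.7, -40.2, 305.6]
orientation: [[0.989, -0.148, 0.002], [-0.148, -0.989, -0.0], [0.002, -0.0, -1.0]]
wrist_force: [0.5, 0.0, 0.1]
gripper_width: 0.3
grasp_force: 0.0
```

Emit:
drive_tool(
  rows=[
    [[25,0,0],[0,0,0],0],
    [[5.5,0,0],[0,0,0],0],
    [[0,0,10],[0,0,0],0],
    [[0,0,10],[0,0,0],0],
    [[0,0,0],[0,0,0],0],
  ],
)

```text
clock: 13.9
eef_pos: [659.1, -44.5, 282.2]
orientation: [[0.989, -0.148, -0.004], [-0.148, -0.989, 0.001], [-0.004, -0.0, -1.0]]
wrist_force: [-0.5, -0.4, -0.1]
gripper_width: 0.6
grasp_force: 0.0
```

Emit:
drive_tool(
  rows=[
    [[0,0,6],[0,0,0],0],
    [[0,0,0],[0,0,0],0],
    [[0,0,4],[0,0,0],0],
    [[0,0,0],[0,0,0],0],
  ],
)

```text
clock: 14.4
eef_pos: [660.5, -44.8, 274.5]
orientation: [[0.989, -0.148, 0.001], [-0.148, -0.989, -0.0], [0.001, -0.0, -1.0]]
wrist_force: [0.1, 0.5, 1.1]
gripper_width: 0.5
grasp_force: 0.7
```

Emit:
drive_tool(
  rows=[
    [[0,0,3],[0,0,0],0],
    [[0,0,3],[0,0,0],0],
    [[0,0,0],[0,0,0],0],
  ],
)

```text
clock: 14.78
eef_pos: [660.5, -44.7, 268.3]
orientation: [[0.989, -0.148, 0.001], [-0.148, -0.989, -0.0], [0.001, -0.0, -1.0]]
wrist_force: [1.7, 0.5, 1.6]
gripper_width: 0.4
grasp_force: 1.2
```

Contact came at about TCP z = 275, and the knob is going down. I need z ≈ 261.

Emit:
drive_tool(
  rows=[
    [[0,0,2.5],[0,0,0],0],
    [[0,0,2.5],[0,0,0],0],
    [[0,0,0],[0,0,0],0],
  ],
)

```text
clock: 15.15
eef_pos: [660.5, -44.8, 263.3]
orientation: [[0.989, -0.148, 0.001], [-0.148, -0.989, -0.0], [0.001, -0.0, -1.0]]
wrist_force: [1.4, 1.1, 3.1]
gripper_width: 0.3
grasp_force: 1.6
```

Emit:
drive_tool(
  rows=[
    [[0,0,1],[0,0,0],0],
    [[0,0,0],[0,0,0],0],
  ],
)

```text
clock: 15.4
eef_pos: [660.5, -44.8, 262.4]
orientation: [[0.989, -0.148, 0.001], [-0.148, -0.989, -0.0], [0.001, -0.0, -1.0]]
wrist_force: [1.1, 0.5, 4.0]
gripper_width: 0.2
grasp_force: 1.6
```

Emit:
drive_tool(
  rows=[
    [[0,0,1],[0,0,0],0],
    [[0,0,0],[0,0,0],0],
  ],
)

```text
clock: 15.65
eef_pos: [660.5, -44.7, 261.8]
orientation: [[0.989, -0.148, 0.001], [-0.148, -0.989, -0.0], [0.001, 0.0, -1.0]]
wrist_force: [0.1, 0.1, 4.3]
gripper_width: 0.5
grasp_force: 2.5
```

Emit:
drive_tool(
  rows=[
    [[0,0,1],[0,0,0],0],
    [[0,0,0],[0,0,0],0],
  ],
)

```text
clock: 15.9
eef_pos: [660.6, -44.8, 261.8]
orientation: [[0.989, -0.148, 0.001], [-0.148, -0.989, -0.0], [0.001, 0.0, -1.0]]
wrist_force: [-1.7, 0.0, 8.8]
gripper_width: 0.6
grasp_force: 4.5
```

Emit:
drive_tool(
  rows=[
    [[0,0,1],[0,0,0],0],
    [[0,0,0],[0,0,0],0],
  ],
)

```text
clock: 16.15
eef_pos: [660.7, -44.8, 261.7]
orientation: [[0.989, -0.148, 0.0], [-0.148, -0.989, -0.0], [0.0, 0.0, -1.0]]
wrist_force: [-3.6, 0.1, 12.7]
gripper_width: 0.7
grasp_force: 6.4
```

The force jumped from about 4 N to 12.7 N with no further travel, so the foot rests on the block. I'll hold, then release vertically.

Emit:
drive_tool(
  rows=[
    [[0,0,0],[0,0,0],0],
    [[0,0,0],[0,0,0],0],
    [[0,0,0],[0,0,0],0],
    [[0,0,0],[0,0,0],0],
    [[0,0,0],[0,0,0],0],
  ],
)

```text
clock: 16.77
eef_pos: [660.7, -44.7, 261.7]
orientation: [[0.989, -0.148, 0.001], [-0.148, -0.989, -0.0], [0.001, 0.0, -1.0]]
wrist_force: [-4.3, 0.6, 12.2]
gripper_width: 0.2
grasp_force: 6.4
```

Emit:
drive_tool(
  rows=[
    [[0,0,0],[0,0,0],0],
    [[0,0,0],[0,0,0],0],
    [[0,0,-2],[0,0,0],0],
    [[0,0,-4],[0,0,0],0],
    [[0,0,-5],[0,0,0],0],
  ],
)

```text
clock: 17.4
eef_pos: [660.2, -44.7, 270.1]
orientation: [[0.989, -0.148, -0.001], [-0.148, -0.989, 0.0], [-0.001, -0.0, -1.0]]
wrist_force: [0.8, -0.4, 2.7]
gripper_width: 0.6
grasp_force: 1.0
```

Emit:
drive_tool(
  rows=[
    [[0,0,-6],[0,0,0],0],
    [[0,0,-15],[0,0,0],0],
    [[0,0,-30],[0,0,0],0],
    [[-40,0,-10],[0,0,0],0],
    [[-50,0,0],[0,0,0],0],
  ],
)

```text
clock: 18.02
eef_pos: [570.9, -31.4, 333.1]
orientation: [[0.989, -0.148, 0.002], [-0.148, -0.989, -0.0], [0.002, 0.0, -1.0]]
wrist_force: [0.1, 0.3, 0.5]
gripper_width: 0.2
grasp_force: 0.0
```

Emit:
drive_tool(
  rows=[
    [[-40,0,0],[0,0,0],0],
    [[0,0,0],[0,0,0],0],
    [[0,0,0],[0,0,0],0],
    [[0,0,0],[0,0,0],0],
  ],
)

```text
clock: 18.52
eef_pos: [532.7, -25.7, 331.7]
orientation: [[0.989, -0.148, 0.001], [-0.148, -0.989, -0.0], [0.001, 0.0, -1.0]]
wrist_force: [0.3, 0.2, -0.1]
gripper_width: 0.3
grasp_force: 0.0
```

```bash
python3 m.py
```

```text
18.525 [532.69682346 -25.71439816 331.7389213 ] [ 0.32804741  0.15472598 -0.11442667] 0.2503743712181593
box in tool frame [[-60.7, 103.4], [130.3, 88.1], [119.4, -47.1], [-71.6, -31.8]] (135.710205078125, 191.6308135986328)
```

View pics/m.png

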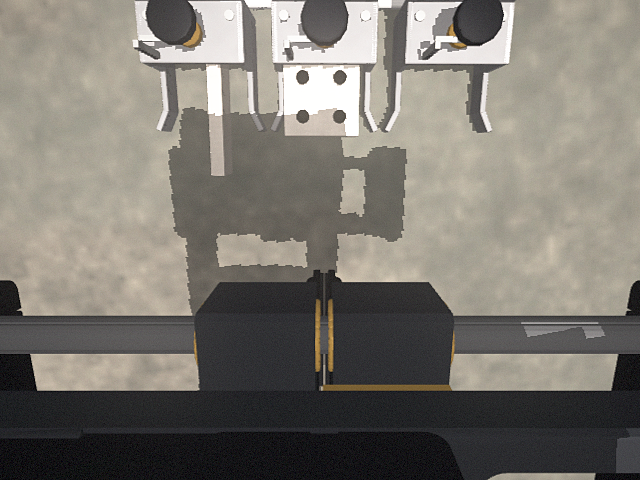

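The block is still in the slot, with its rear at v≈136 and the bridge front at v≈64. The knob at (325,22) looks as high as its neighbours. One last numeric check before handing in.

```bash
cat n.py > n3.py; cat >> n3.py <<'E'
r=f([(285,136),(359,136)],25.);b=f([(273,64),(376,64)],51.);print(r.round(1),b.round(1),"rear->bridge (42 home)",(b-r).mean(0))
z=d["z_map"];T=d["world_to_cam"];K=d["mtx"]
for u,v in((325,20),(172,18),(480,18)):
    p=np.linalg.inv(K)@[u,v,1]*z[v,u];print(((p-T[:3,3])@T[:3,:3])[2])
E
python3 n3.py
```

```text
[[ 71.1 -27.1]
 [ 71.2  23.9]] [[112.5 -31. ]
 [112.6  31. ]] rear->bridge (42 home) [41.42607228  1.59963068]
84.2935540882893
84.5263014210666
82.74281464472699
```

```bash
python3 -c "
from rig import ctrl
print(ctrl.close_job())"
```

```text
the job is handed in; nothing more can be done
None
```

I handed the job in with the block home in its own slot, the gauge pressed onto it for about a second and sprung back up, and the bystanders untouched as far as I saw; the hand-in reported no verdict.

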